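# Set the photometer's filter and take off its well cap

## Task

Get the photometer ready for a sample: first turn the black filter knob on its sloping front until only orange fills the little window, then push the blue cap down against its spring, twist it counter-clockwise to the green mark and lift it off the well. Stand the cap upright, rim down, in the steel tray, leaving the filter on orange and the other things on the bench where they are.

Things in the scene. Friction and masses are not known exactly. Their poses are not given: they have to be found in the camera images.
- photometer: white wedge-shaped bench photometer, fixed, 210 mm deep (x -100 to +110), 290 mm wide, 119 mm high at the back; origin under its centre. Its front slopes at 30 degrees, rising from 35 mm high at x = -100 mm to 119 mm at x = +45 mm: the face's normal leans 30 degrees from vertical towards its own -x. It stands side-on to the robot, the slope facing roughly world -y
- neck (a point): point on the sloping face on the axis of the cap and of the steel neck under it (34 mm across, 26 mm tall). z out of the face, x up the slope. On the face, 41 mm from the axis: a red mark (locked) 30 degrees clockwise of up-slope and a green mark (open) 30 degrees counter-clockwise of it, seen from above the face
- cap: blue bayonet cap, loose, about 70 g: round ribbed skirt 63 mm across, 34 mm high, with a round grip on top. Origin at the centre of the open lower rim, z along the axis to the grip, x along the white stripe on its top, centre to rim. At the start it is locked on the neck, rim 8 mm above the face, stripe towards the red mark; it comes off at the green one
- cap_grip (a point): middle of the top of the cap's round grip, 66 mm from the cap's rim; same axes as the cap. The grip is a plain cylinder 32 mm across and 32 mm high, standing on the skirt's flat top; it slips in the fingers if the cap is forced round without being pushed down
- plunger (a joint): sprung plunger in the neck that pushes the cap off, m: 0 cap locked (6 N), negative pushed in, 0.008 fully out. The cap turns freely only when pushed 6 mm down (11 N; it bottoms at 8 mm, 13 N): then 60 degrees counter-clockwise from above (+ about z) to a stop with 7 degrees of play; there the spring lifts it 8 mm and it draws off along the axis, clear of the neck after 40 mm
- filter_wheel (a joint): angle of the filter wheel, rad, positive counter-clockwise seen from above the face (about the neck's z). 0: the orange sector is centred in the window; range -0.9 to 1.75; starts on the positive side. Sectors are 60 degrees wide; orange alone fills the window within 0.18 either way. It stays where it is left (friction 0.06 N m)
- knob_top (a point): middle of the top of the filter wheel's black bar knob, on the wheel's axis, 42 mm out of the face and 140 mm from the cap's axis. Bar 14 mm thick (y), 44 mm long (x), 31 mm high, rising from a disc 11 mm out of the face. Turns with the wheel: z out of the face, x along the bar to its white stripe, which points up the slope when orange shows
- window (a point): middle of the small window (17 x 24 mm) in the grey housing (116 mm square, 9 mm high) over the filter wheel, 42 mm up-slope of the knob's axis; a colour sector or the edge between two shows through it
- tray_in (a point): centre of the inner floor of a square, flat steel tray, fixed to the bench: inside 120 x 120 mm, walls 5 mm thick, 18 mm high overall; z up, sides along x and y
- petri_dish: covered glass petri dish, 94 mm across, 16 mm high, origin under its centre; bystander
- amber_bottle: amber glass bottle with blue cap, 70 mm across, 150 mm high, origin under its centre; bystander
- beaker: glass beaker, about 66 mm across, 85 mm high, origin under its centre; bystander
- tube_rack: green test-tube rack, 60 x 160 mm, 92 mm high with its tubes, origin under its centre, y along its length; bystander
- timer: white bench timer, 60 x 65 x 22 mm, origin under its centre; bystander
- stopper: black rubber stopper, 34 mm across, 30 mm high, origin under its centre; bystander
- jar: small glass jar with white lid, 52 mm across, 60 mm high, origin under its centre; bystander

How it is judged:
On the way, in this order (a step that is already met when the one before it is completed fails the run):
1. only orange shows in the window, the cap still locked on (value of joint filter_wheel between -0.18 and 0.18 rad and z of cap in the frame of neck below 0.012 m), for 0.2 s.
2. the cap is pushed down against its spring (value of joint plunger below -0.004 m), for 0.05 s.
3. the cap is off the neck (z of cap in the frame of neck above 0.035 m), for 0.1 s.
At the end, for the whole second after the job is handed in: The wheel is within 0.18 rad of orange centred in the window; the cap stands at rest upright (within 0.12 rad), grip up, its rim on the tray's inner floor (within 5 mm of it) and within 50 mm of the tray's centre (value of joint filter_wheel between -0.18 and 0.18 rad and horizontal distance between cap and tray_in below 0.05 m and z of cap in the frame of tray_in between -0.005 and 0.005 m and angle between cap's own z axis and vertical below 0.12 rad and linear speed of cap below 0.02 m/s); the robot touches nothing.
It fails at once if a bystander is shoved more than 30 mm or tipped over (distance of any of petri_dish, amber_bottle, beaker, tube_rack, timer, stopper, jar from where it was at the start of the episode above 0.03 m or angle between any of petri_dish, amber_bottle, beaker, tube_rack, timer, stopper, jar's own z axis and vertical above 0.5 rad).
It also fails if it takes over 54 s, if anything falls off the work surface, if the arm or the gripper's body presses on something with over 40 N, if the wrist force passes 120 N, or if a joint passes its speed limit or range.

## Robot

A 6-joint arm with a two-finger parallel gripper is mounted at the origin on the work surface. World frame = base frame: x ahead of the robot, y to its left, z up, the work surface at z = 0. Lengths are in m, angles in rad, forces in N, time in s.
With the tool pointing down it reaches from about 0.225 to 0.875 m from the base axis. Payload 3.4 kg.
Tool frame: the origin (TCP) lies between the finger pads; the fingertips stand 25 mm ahead of it and the grasp point (between the pads) lies 6 mm ahead of it; y points along the fingers, z is the direction in which the jaws open and shut, and the axes are right-handed (so a half turn about y gives the same grasp; the last joint's range is limited). The gripper opens to 85 mm and grips with 20 to 120 N. Pads are 22 mm wide; open, the fingers measure 114 mm over their backs; the gripper's body (76 mm by 85 mm) begins 54 mm behind the grasp point. The pads swing forward as they close: fully open they stand 13 mm farther back than shut.
Start: joints at [-1.314, 0.276, 1.505, -0, 1.361, -0.121], TCP at [0.212, -0.534, 0.256] pointing down, gripper open.
Joint ranges: [-2.89, 2.89], [-0.75, 2.08], [0.22, 2.7], [-1.18, 4.32], [0.11, 2.71], [-2.7, 2.7]. Speed limits (rad/s): [2.57, 2.57, 3.14, 3.14, 3.14, 3.14].

## Interface

Orientations are given as a unit quaternion [w, x, y, z].
In Python, from workcell import manip gives the robot as it stands.
- The arm moves only by the tool jog_arm, never from a script. Its argument "plan" is a list that holds one entry, the list of rows, each a list of 5 numbers: the shift along the tool's x, y, z in mm, then the turn about the tool's y in rad, then the opening, from 0 (shut) to 1 (fully open). In form: [[[tx, ty, tz, yaw, gripper], ...]]. A call has 1 to 20 rows; each row shifts and turns the commanded pose from where the row before left it, along the tool's axes as they then stand; what a row does not reach is not made up. A row lasts 1/8 s, in which the tool goes at most 62.5 mm and 10.7 degrees, less where a joint would pass 70% of its speed; a pose out of reach is approached as far as the arm can. A call with a gripper value outside its range is refused whole. The fingers move at their own pace and stop on an object; "newtons" is the grip in N (left out, the last holds). Time passes only in rows, so rows that do not move let the fingers close. It gives the time, the measured TCP pose, the force and the opening at its end, in the units of the state.
- manip.observe(): the state, without advancing time (a new reading comes with each control period).
- manip.read_camera(name): name is "scene" or "top"; returns a dict with "frame" (480x640x3 uint8, blue, green, red), "depth" (480x640 float32, m along the optical axis (not along the pixel's ray), 0 where there is no reading), "camera_matrix" (3x3 intrinsics, pixels), "origin" and "orientation" of the camera in the world. Camera axes: x right, y down, z forward; pixel columns grow to the right and rows downward; lengths in m; the calibration is good to about 2 mm. A picture is of the moment at which its call begins.
- manip.sign_off(): hands the job in, once; it reports no verdict.
The state is a dict: "t": time; "qpos": joint angles; "qvel": joint speeds; "effort": joint torques, N m; "position": TCP position; "ee_rot": TCP orientation; "wrist_force": force on the tool from outside, world axes, zero at the start; "moment": the same for the moment, N m; "gripper_width": finger opening in m.
Only numpy, scipy, OpenCV 4.12 (cv2) and the standard library are available. Lean on these libraries where they do the work, as an engineer would, in place of code of your own. Each camera call takes 0.05 s, during which the arm holds its last target.

## Working session

There is one attempt and no reset: what is moved stays moved. The work goes in short steps, Python scripts to look and compute and a tool call to move; the robot and the scene stay as the last step left them, time stands still between calls to the robot, and variables do not carry over. Pictures are saved under pics/ and viewed, and the job is handed in when it is done.

Besides the shell and the picture viewer there is one more tool, called by a JSON object that holds its "method" and its "body", one argument or row to a line. jog_arm: Moves the arm, as the interface text tells. Its arguments: {"type":"object","properties":{"plan":{"type":"array","items":{"type":"array","items":{"type":"array","items":{"type":"number"}}}},"newtons":{"type":"number"}},"required":["plan"]}

```bash
ls; mkdir -p pics; python3 - <<'E'
from workcell import manip
import cv2,numpy as np,pickle
s=manip.observe(); print(s)
for n in("scene","top"):
    c=manip.read_camera(n); cv2.imwrite(f"pics/{n}0.png",c["frame"]); pickle.dump(c,open(f"{n}0.pkl","wb"))
    print(n,c["camera_matrix"],c["origin"],c["orientation"])
E
```

```text
pics
{'t': 0.0, 'qpos': array([-1.31399177e+00,  2.76611866e-01,  1.50616616e+00,  1.71609140e-05,
        1.36071937e+00, -1.21022340e-01]), 'qvel': array([ 0.00138752, -0.0001895 , -0.00027706,  0.00086668,  0.00085206,
       -0.00137663]), 'effort': array([-4.51241258e-04, -4.16772830e+01, -2.45807844e+01, -1.72934870e-04,
        1.12783894e-02, -8.83982354e-08]), 'position': array([ 0.21197806, -0.53395891,  0.25541691]), 'ee_rot': array([ 0.13274777, -0.1328273 ,  0.69519875, -0.69385419]), 'wrist_force': array([ 0.49341631, -0.09131405,  0.2943753 ]), 'moment': array([-0.01818495,  0.01324854, -0.02482534]), 'gripper_width': 0.08530094100419645}
scene [[592.70675372   0.         333.0264075 ]
 [  0.         592.70675372 242.14677844]
 [  0.           0.           1.        ]] [ 1.37052295 -0.33276947  1.36153576] [-0.25144297  0.77637328  0.55198485 -0.1712708 ]
top [[464.72684781   0.         328.38079957]
 [  0.         464.72684781 240.68927665]
 [  0.           0.           1.        ]] [0.48603629 0.00659518 1.03911886] [-0.00985971  0.71495504 -0.69842675  0.03069459]
```

View pics/scene0.png

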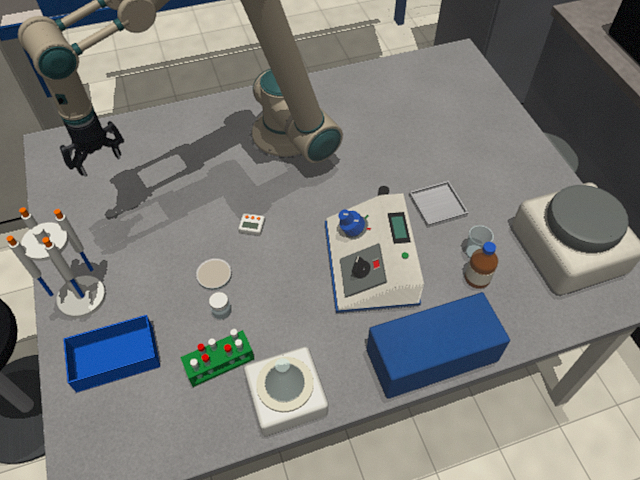

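View pics/top0.png

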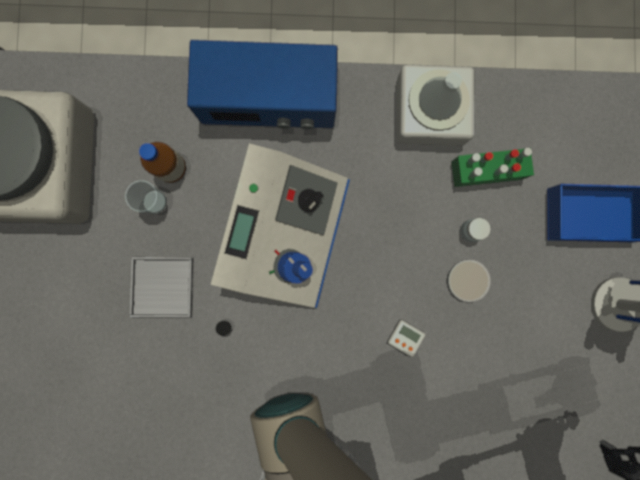

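```bash
cat > h.py <<'E'
import numpy as np,cv2,pickle
from scipy.spatial.transform import Rotation as R
def rot(q): return R.from_quat([q[1],q[2],q[3],q[0]]).as_matrix()
def cloud(c):
    K=c["camera_matrix"];d=c["depth"];v,u=np.mgrid[0:480,0:640]
    P=np.stack([(u-K[0,2])/K[0,0]*d,(v-K[1,2])/K[1,1]*d,d],-1)
    W=P@rot(c["orientation"]).T+np.array(c["origin"]); W[d==0]=np.nan
    return W
def proj(c,p):
    K=c["camera_matrix"];q=(np.atleast_2d(p)-c["origin"])@rot(c["orientation"])
    return np.c_[K[0,0]*q[:,0]/q[:,2]+K[0,2],K[1,1]*q[:,1]/q[:,2]+K[1,2]]
E
python3 - <<'E'
from h import *
a=pickle.load(open("scene0.pkl","rb"));b=pickle.load(open("top0.pkl","rb"))
cv2.imwrite("pics/s_z.png",cv2.resize(a["frame"][180:320,315:475],None,fx=5,fy=5,interpolation=cv2.INTER_CUBIC)[:600,:800])
cv2.imwrite("pics/t_z.png",cv2.resize(b["frame"][135:315,200:360],None,fx=3.3,fy=3.3,interpolation=cv2.INTER_CUBIC))
for n,c in(("scene",a),("top",b)):
    W=cloud(c)
    if n=="top":
        for (u,v) in [(295,260),(294,268),(311,201),(240,232),(265,270),(340,190),(322,295),(160,287),(136,287),(223,328),(330,250),(270,160),(250,300)]: print(n,u,v,W[v,u].round(4))
    else:
        for (u,v) in [(350,220),(362,267),(438,203),(340,280)]: print(n,u,v,W[v,u].round(4))
E
```

```text
scene 350 220 [0.4975 0.0368 0.1316]
scene 362 267 [0.6275 0.0221 0.1027]
scene 438 203 [0.4299 0.3448 0.0013]
scene 340 280 [ 0.611  -0.0298  0.0422]
top 295 260 [0.4994 0.0452 0.1183]
top 294 268 [0.4836 0.0463 0.1291]
top 311 201 [0.6181 0.0165 0.1152]
top 240 232 [0.552  0.1546 0.1218]
top 265 270 [0.4782 0.1054 0.1012]
top 340 190 [ 0.6547 -0.045   0.0389]
top 322 295 [ 0.4247 -0.0119 -0.0007]
top 160 287 [0.4351 0.3439 0.0048]
top 136 287 [0.4339 0.3964 0.0036]
top 223 328 [0.3517 0.199  0.0284]
top 330 250 [ 0.5245 -0.0268  0.02  ]
top 270 160 [0.6978 0.1003 0.1183]
top 250 300 [ 0.4103  0.1475 -0.0021]
```

View pics/s_z.png

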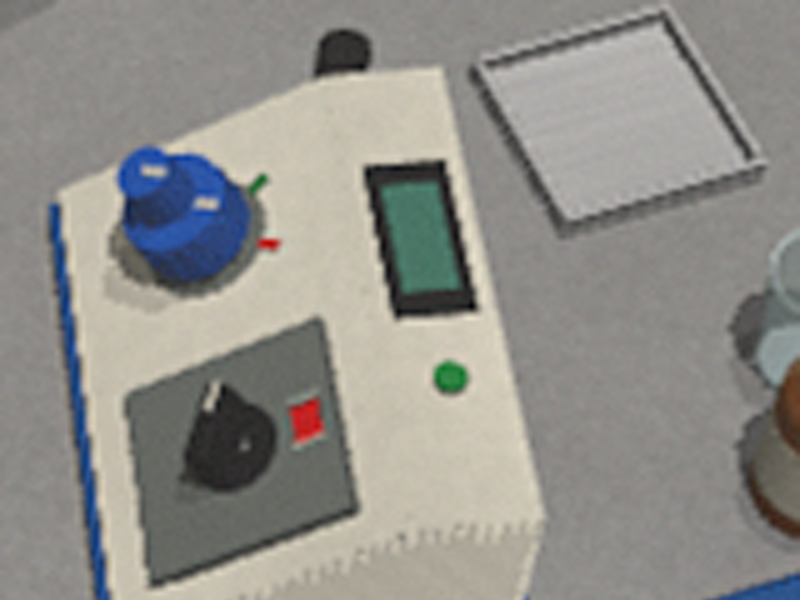

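View pics/t_z.png

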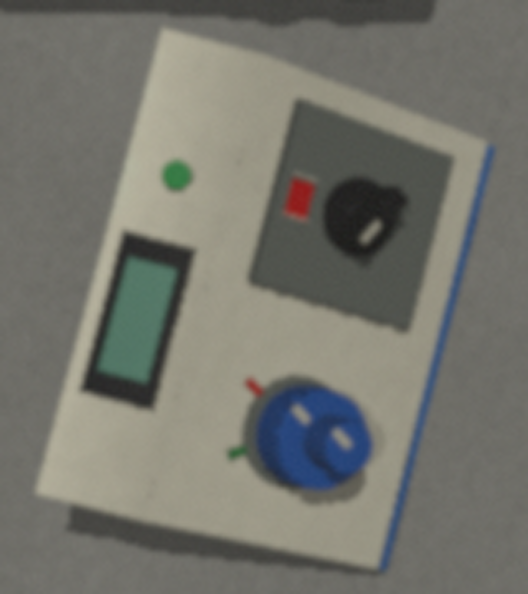

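```bash
python3 - <<'E'
from h import *
a=pickle.load(open("scene0.pkl","rb"));b=pickle.load(open("top0.pkl","rb"))
for n,c in(("scene",a),("top",b)):
    W=cloud(c); P=W.reshape(-1,3); col=c["frame"].reshape(-1,3).astype(int)
    ok=np.isfinite(P).all(1)&(P[:,2]>.03)&(P[:,2]<.2)&(P[:,0]>.4)&(P[:,0]<.75)&(P[:,1]>-.1)&(P[:,1]<.2)
    P=P[ok];col=col[ok]
    hsv=cv2.cvtColor(col[:,None,:].astype(np.uint8),cv2.COLOR_BGR2HSV)[:,0].astype(int)
    white=(hsv[:,1]<60)&(hsv[:,2]>120)
    Q=P[white&(P[:,2]<.11)]
    # RANSAC-ish
    rng=np.random.default_rng(0);best=0
    for _ in range(500):
        s=Q[rng.choice(len(Q),3,False)];m=np.cross(s[1]-s[0],s[2]-s[0]);l=np.linalg.norm(m)
        if l<1e-9: continue
        m/=l;i=abs((Q-s[0])@m)<.004
        if i.sum()>best:best=i.sum();I=i
    for _ in range(3):
        o=Q[I].mean(0);m=np.linalg.svd(Q[I]-o)[2][2];m*=np.sign(m[2]);I=abs((Q-o)@m)<.004
    yaw=np.arctan2(-m[1],-m[0])
    print(n,len(Q),best,"n",m.round(4),"tilt",np.degrees(np.arccos(m[2])),"yaw x axis",np.degrees(yaw),"o",o.round(4),"d",m@o)
    blue=(hsv[:,0]>100)&(hsv[:,0]<130)&(hsv[:,1]>120)&(P[:,2]>.06)
    print("blue",blue.sum(),P[blue].mean(0))
    # cap: in plane frame
    yv=np.array([-np.sin(yaw),np.cos(yaw),0]); xv=np.cross(yv,m)
    B=P[blue]; h=(B-o)@m
    for lo,hi in((.034,.047),(.062,.08)):
        k=(h>lo)&(h<hi); print(lo,k.sum(),h[k].mean()); 
    k=h>.066; 
    if k.sum()>5:
        T=B[k]; print("grip top pts mean",T.mean(0),"h",h[k].mean(), 'neck',(T.mean(0)-m*h[k].mean()))
    print("hmax",np.sort(h)[-10:])
E
```

```text
scene 3363 2066 n [-0.1129 -0.4831  0.8683] tilt 29.740901487715977 yaw x axis 76.84532644879486 o [0.556  0.0357 0.0716] d -0.017804158310622667
blue 456 [0.49635466 0.04084704 0.1185554 ]
0.034 197 0.041220135362434566
0.062 100 0.0722211055089354
grip top pts mean [0.48416766 0.02425834 0.14097418] h 0.07382911776711967 neck [0.49250281 0.05992232 0.07687001]
hmax [0.07698761 0.07715388 0.07743491 0.07766592 0.0777557  0.07783206
 0.07867762 0.07875225 0.07876114 0.08017136]
top 4818 4757 n [-0.1136 -0.485   0.8671] tilt 29.875739979934274 yaw x axis 76.8171244416298 o [0.5328 0.0432 0.0729] d -0.01828409953499205
blue 709 [0.48435108 0.04651136 0.12262095]
0.034 355 0.04156859499770498
0.062 170 0.07230456954497406
grip top pts mean [0.47991044 0.02576519 0.1405107 ] h 0.07310759158282266 neck [0.48821556 0.06122192 0.07711854]
hmax [0.07595067 0.07597997 0.07602477 0.07603856 0.07626513 0.07636507
 0.07658179 0.07659859 0.07670315 0.07686603]
```

```bash
cat >> h.py <<'E'
yaw=np.radians(76.83); T30=np.radians(30)
X=np.array([np.cos(T30)*np.cos(yaw),np.cos(T30)*np.sin(yaw),.5])
Y=np.array([-np.sin(yaw),np.cos(yaw),0]); Z=np.cross(X,Y)
def cyl(o,r,h0,h1,n=40):
    t=np.linspace(0,2*np.pi,n,False);r2=r*(np.cos(t)[:,None]*X+np.sin(t)[:,None]*Y)
    return np.r_[o+Z*h0+r2,o+Z*h1+r2]
def hullmask(c,hulls):
    m=np.zeros((480*4,640*4),np.uint8)
    for P in hulls:
        h=cv2.convexHull(((proj(c,P)+.5)*4).astype(np.float32)).astype(np.int32); cv2.fillConvexPoly(m,h,255)
    return cv2.resize(m,(640,480),interpolation=cv2.INTER_AREA)/255.
E
python3 - <<'E'
from h import *
from scipy.optimize import minimize
cs=[pickle.load(open("scene0.pkl","rb")),pickle.load(open("top0.pkl","rb"))]
o0=np.array([.4905,.0605,.077]); print("Z",Z)
# face plane offset: 
rois=[(315,195,385,250),(270,240,325,290)]
ms=[]
for c,(x0,y0,x1,y1) in zip(cs,rois):
    h=cv2.cvtColor(c["frame"],cv2.COLOR_BGR2HSV); m=(h[...,0]>100)&(h[...,0]<130)&(h[...,1]>110)
    k=np.zeros_like(m);k[y0:y1,x0:x1]=1; m=(m&k).astype(np.uint8); m=cv2.morphologyEx(m,cv2.MORPH_CLOSE,np.ones((5,5),np.uint8)); ms.append(m); print(m.sum())
def cost(p,c,m):
    o=o0+p[0]*X*1e-3+p[1]*Y*1e-3
    q=hullmask(c,[cyl(o,.0315,.008,.042),cyl(o,.016,.042,.074)])
    return abs(q-m).sum()
for idx in([0],[1],[0,1]):
    f=lambda p:sum(cost(p,cs[i],ms[i]) for i in idx)
    r=minimize(f,[0,0],method="Nelder-Mead",options=dict(initial_simplex=[[0,0],[8,0],[0,8]]))
    o=o0+r.x[0]*X*1e-3+r.x[1]*Y*1e-3
    print(idx,r.fun,r.x,"neck",o.round(4),"grip",(o+.074*Z).round(4))
    on=o
k=on-.14*Y; k2=on+.14*Y
print("knob base?",k,k2)
E
```

```text
Z [-0.11392054 -0.48684917  0.8660254 ]
560
810
[0] 124.51764705882353 [-2.52038574  3.28790283] neck [0.4868 0.0591 0.0757] grip [0.4784 0.0231 0.1398]
[1] 158.2 [-0.78733826  1.34540558] neck [0.489  0.0601 0.0766] grip [0.4806 0.0241 0.1407]
[0, 1] 282.0862745098039 [-1.82618439  2.86633128] neck [0.4873 0.0596 0.0761] grip [0.4789 0.0236 0.1402]
knob base? [0.62366649 0.02771539 0.07608691] [0.35103096 0.09151089 0.07608691]
```

```bash
cat >> h.py <<'E'
neck=np.array([.488,.0597,.0764]); kb=neck-.14*Y
def bar(o,th,h0=.011,h1=.042,L=.022,w=.007):
    ex=np.cos(th)*X+np.sin(th)*Y; ey=-np.sin(th)*X+np.cos(th)*Y
    return np.array([o+a*L*ex+b*w*ey+h*Z for a in(-1,1) for b in(-1,1) for h in(h0,h1)])
def stripe(o,th):
    ex=np.cos(th)*X+np.sin(th)*Y
    return np.array([o+.042*Z+ex*s for s in(.005,.02)])
def fitknob(c,roi):
    from scipy.optimize import minimize
    x0,y0,x1,y1=roi
    v=c["frame"].max(2); m=(v<50)&(v>0); k=np.zeros_like(m);k[y0:y1,x0:x1]=1;m=(m&k).astype(np.uint8)
    m=cv2.morphologyEx(m,cv2.MORPH_CLOSE,np.ones((3,3),np.uint8))
    res=[]
    for th in np.arange(-.9,1.8,.1):
        f=lambda p:abs(hullmask(c,[bar(kb+(p[1]*X+p[2]*Y)*1e-3,p[0]),cyl(kb+(p[1]*X+p[2]*Y)*1e-3,RD,.009,.011)])-m).sum()
        res.append((f([th,0,0]),th))
    return m,sorted(res)[:4]
RD=.02
E
python3 - <<'E'
from h import *
import h
cs=[pickle.load(open("scene0.pkl","rb")),pickle.load(open("top0.pkl","rb"))]
print("knob top",kb+.042*Z,proj(cs[0],kb+.042*Z),proj(cs[1],kb+.042*Z))
for rd in(.018,.02,.022,.024):
  h.RD=rd
  for c,r in zip(cs,[(340,235,385,285),(290,180,335,222)]):
    m,s=fitknob(c,r); print(rd,m.sum(),s)
for i,(c,(x0,y0,x1,y1)) in enumerate(zip(cs,[(315,195,415,310),(260,160,345,290)])):
    f=6; im=cv2.resize(c["frame"][y0:y1,x0:x1],None,fx=f*.85,fy=f*.85,interpolation=cv2.INTER_CUBIC); f*=.85
    def poly(P,col,cl=True):
        cv2.polylines(im,[(((proj(c,P)-[x0,y0])+.5)*f).astype(np.int32)],cl,col,1)
    for hh,r in((.008,.0315),(.042,.0315),(.074,.016)): poly(cyl(neck,r,hh,hh)[:40],(0,255,255))
    for th,col in((1.2,(0,255,0)),(1.6,(255,0,255))):
        poly(bar(kb,th)[[1,3,7,5]],col); poly(stripe(kb,th),col)
    q=kb+np.array([a*.058*X+b*.058*Y+.009*Z for a,b in((-1,-1),(1,-1),(1,1),(-1,1))]); poly(q,(255,255,0))
    q=kb+.042*X+np.array([a*.0085*X+b*.012*Y+.009*Z for a,b in((-1,-1),(1,-1),(1,1),(-1,1))]); poly(q,(255,255,0))
    cv2.imwrite(f"pics/ov{i}.png",im)
E
```

```text
knob top [0.6195331  0.00735458 0.11277307] [[355.62510316 263.89356084]] [[315.59081446 200.56274108]]
0.018 245 [(np.float64(64.86274509803921), np.float64(1.0999999999999996)), (np.float64(66.81176470588235), np.float64(0.5999999999999995)), (np.float64(67.31372549019608), np.float64(0.9999999999999994)), (np.float64(68.13333333333334), np.float64(1.1999999999999997))]
0.018 378 [(np.float64(132.55686274509802), np.float64(1.2999999999999994)), (np.float64(135.1921568627451), np.float64(1.3999999999999995)), (np.float64(137.87058823529412), np.float64(1.1999999999999997)), (np.float64(139.18039215686275), np.float64(1.4999999999999996))]
0.02 245 [(np.float64(53.56078431372549), np.float64(1.0999999999999996)), (np.float64(55.0078431372549), np.float64(0.5999999999999995)), (np.float64(56.13333333333333), np.float64(0.9999999999999994)), (np.float64(56.556862745098044), np.float64(0.6999999999999996))]
0.02 378 [(np.float64(111.87058823529411), np.float64(1.2999999999999994)), (np.float64(114.43921568627452), np.float64(1.3999999999999995)), (np.float64(117.11764705882351), np.flo
[... 472 characters left out ...]
p.float64(1.3999999999999995)), (np.float64(93.57254901960783), np.float64(1.1999999999999997)), (np.float64(97.13725490196079), np.float64(1.4999999999999996))]
0.024 245 [(np.float64(54.27843137254902), np.float64(1.0999999999999996)), (np.float64(56.54117647058823), np.float64(1.1999999999999997)), (np.float64(56.85098039215686), np.float64(0.5999999999999995)), (np.float64(57.09019607843137), np.float64(1.2999999999999994))]
0.024 378 [(np.float64(87.5764705882353), np.float64(1.1999999999999997)), (np.float64(88.57254901960783), np.float64(0.9999999999999994)), (np.float64(88.6470588235294), np.float64(0.8999999999999996)), (np.float64(89.4627450980392), np.float64(1.0999999999999996))]
```

View pics/ov0.png

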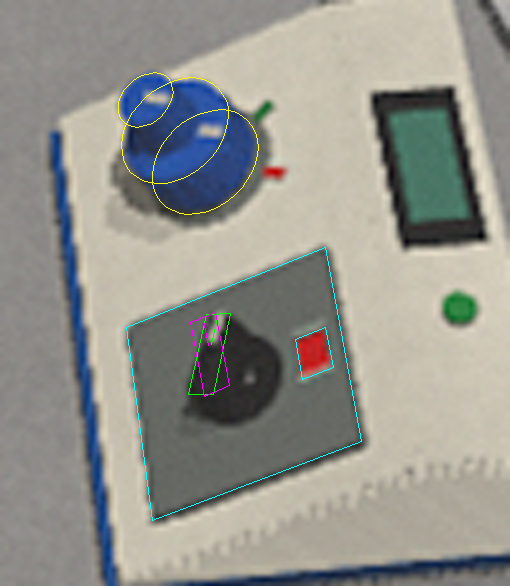

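View pics/ov1.png

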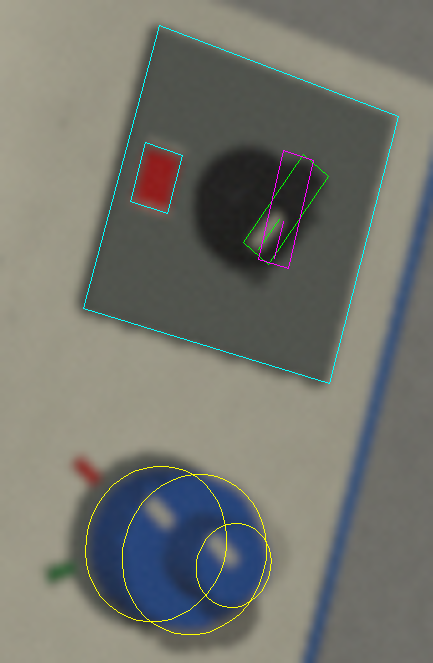

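```bash
cat >> h.py <<'E'
def toolinfo(s):
    M=rot(s["ee_rot"]); return M, np.degrees(np.arctan2(M[1,2],M[0,2])), np.degrees(np.arctan2(M[1,0],M[0,0]))
def to_tool(s,target,yawrow=0):
    M=rot(s["ee_rot"]); return (M.T@(np.array(target)-s["position"]))*1000
E
python3 - <<'E'
from h import *
from workcell import manip
s=manip.observe(); M,jz,jx=toolinfo(s); print(M.round(4),jz,jx, np.degrees(s["qpos"]))
print(kb+.044*Z)
E
```

```text
[[-9.295e-01 -4.000e-04  3.689e-01]
 [-3.689e-01  1.600e-03 -9.295e-01]
 [-2.000e-04 -1.000e+00 -1.600e-03]] -68.35192790032954 -158.35194595943574 [-7.52859991e+01  1.58429989e+01  8.62887233e+01  1.03316725e-04
  7.79607878e+01 -6.93408379e+00]
[0.61930526 0.00638089 0.11450512]
```

{"method": "jog_arm", "body": {
  "plan": [
    [[0,-30,0,0,1],[0,-50,0,0,1],[-41,0,-25,0,0.5],[-41,0,-25,0,0.5],[-41,0,-25,0,0.5],[-41,0,-25,0,0.5],[-41,0,-25,0,0.5],[-41,0,-25,0,0.5],[-41,0,-25,0,0.5],[-41,0,-25,0,0.5],[-41,0,-25,0,0.5],[-41,0,-25,0,0.5],[-41,0,-25,0,0.5],[-41,0,-25,0,0.5],[-41,0,-25,0,0.5],[-41,0,-25,0,0.5],[0,0,0,0,0.5]]
  ],
  "newtons": 20
}}

```text
t: 2.22
position: [0.6178, 0.0053, 0.3348]
ee_rot: [0.134, -0.135, 0.695, -0.694]
wrist_force: [0.1, -0.9, 0.1]
gripper_width: 0.0428
```

{"method": "jog_arm", "body": {
  "plan": [
    [[0,0,0,-0.17,0.5],[0,0,0,-0.17,0.5],[0,0,0,-0.17,0.5],[0,0,0,-0.17,0.5],[0,0,0,-0.17,0.5],[0,0,0,-0.17,0.5],[0,0,0,-0.17,0.5],[0,0,0,-0.17,0.5],[0,0,0,-0.17,0.5],[0,0,0,-0.17,0.5],[0,0,0,-0.17,0.5],[0,0,0,-0.17,0.5],[0,0,0,0,0.5]]
  ]
}}

```text
t: 3.85
position: [0.6158, 0.0016, 0.3361]
ee_rot: [-0.661, 0.661, -0.252, 0.251]
wrist_force: [-0.2, -0.8, 0.3]
gripper_width: 0.0425
```

```bash
python3 - <<'E'
from h import *
from workcell import manip
s=manip.observe(); M,jz,jx=toolinfo(s); print(s['t'],s['position'],jz,s['gripper_width'],s['wrist_force'])
t=kb+.050*Z; t[2]+=.006
print("target",t,to_tool(s,t))
E
```

```text
3.85 [0.61577912 0.00157514 0.33608535] 48.35566248191576 0.042521601086143786 [-0.21655254 -0.82555094  0.25892961]
target [0.61862174 0.00345979 0.12570127] [  0.95324264 210.37988903   3.53389931]
```

{"method": "jog_arm", "body": {
  "plan": [
    [[1,0,3.5,0,0.45],[0,40,0,0,0.45],[0,45,0,0,0.45],[0,45,0,0,0.45],[0,40,0,0,0.45],[0,20,0,0,0.45],[0,0,0,0,0.45]]
  ]
}}

```text
t: 4.72
position: [0.6184, 0.0045, 0.1444]
ee_rot: [-0.661, 0.662, -0.252, 0.249]
wrist_force: [0.2, 0.2, -0.0]
gripper_width: 0.0384
```

```bash
cat > snap.py <<'E'
import sys
from h import *
from workcell import manip
n=sys.argv[1]
s=manip.observe(); M,jz,jx=toolinfo(s); print(s['t'],s['position'].round(4),"jaw",round(jz,2),s['gripper_width'],s['wrist_force'].round(1),s['moment'].round(2))
rois=dict(scene=(300,150,500,300),top=(180,130,380,310)) 
for cam in sys.argv[2:]:
    c=manip.read_camera(cam); pickle.dump(c,open(f"{cam}_{n}.pkl","wb"))
    x0,y0,x1,y1=rois[cam]; f=800/(x1-x0)
    f=min(f,600/(y1-y0))
    cv2.imwrite(f"pics/{cam}_{n}.png",cv2.resize(c["frame"][y0:y1,x0:x1],None,fx=f,fy=f,interpolation=cv2.INTER_CUBIC))
E
python3 snap.py k1 scene top
```

```text
4.725 [0.6184 0.0045 0.1444] jaw 48.45 0.03844767239181967 [ 0.2  0.2 -0. ] [-0.02 -0.01  0.03]
```

View pics/scene_k1.png

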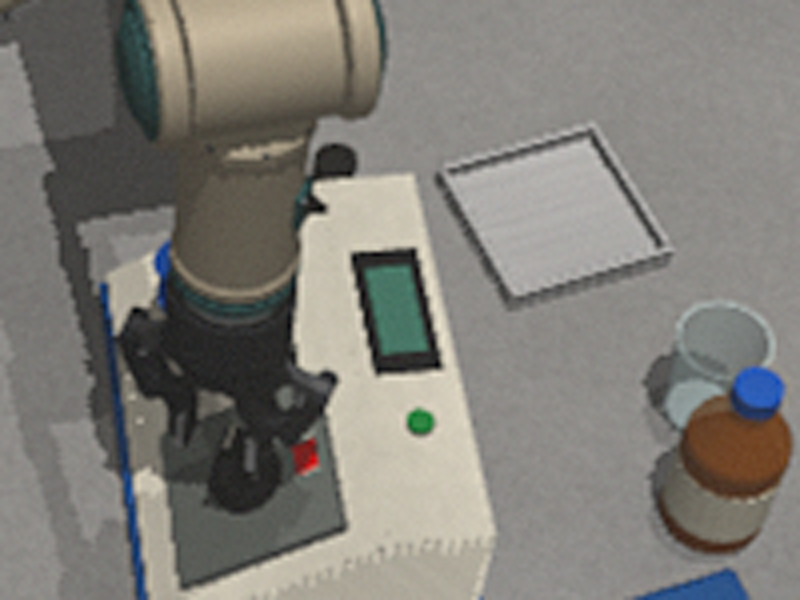

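View pics/top_k1.png

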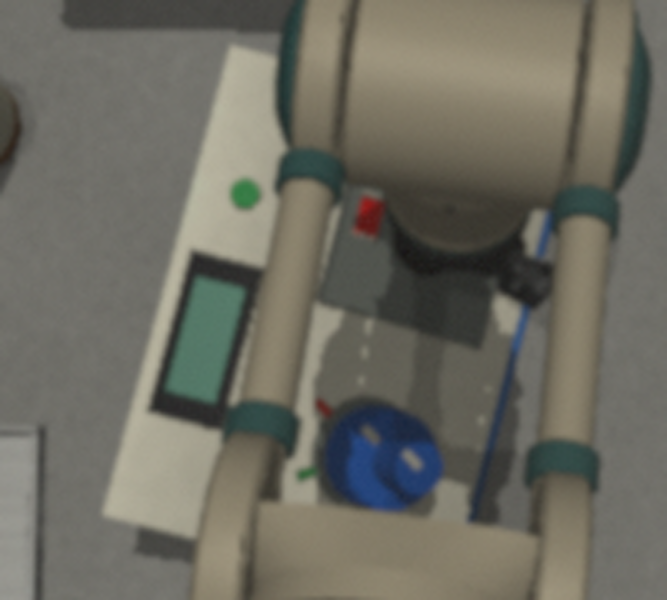

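{"method": "jog_arm", "body": {
  "plan": [
    [[0,8,0,0,0.45],[0,7,0,0,0.45],[0,0,0,0,0.45]]
  ]
}}

```text
t: 5.2
position: [0.6191, 0.0046, 0.1308]
ee_rot: [-0.661, 0.661, -0.251, 0.25]
wrist_force: [0.4, 0.7, -0.6]
gripper_width: 0.0384
```

{"method": "jog_arm", "body": {
  "plan": [
    [[0,4,0,0,0.45],[0,2,0,0,0.45],[0,0,0,0,0.45]]
  ]
}}

```text
t: 5.58
position: [0.6195, 0.0045, 0.1251]
ee_rot: [-0.661, 0.661, -0.25, 0.25]
wrist_force: [0.3, 0.3, 0.4]
gripper_width: 0.0388
```

```bash
python3 snap.py k2 scene
```

```text
5.575 [0.6195 0.0045 0.1251] jaw 48.53 0.03882634634819541 [0.3 0.3 0.4] [-0.01 -0.01  0.05]
```

View pics/scene_k2.png

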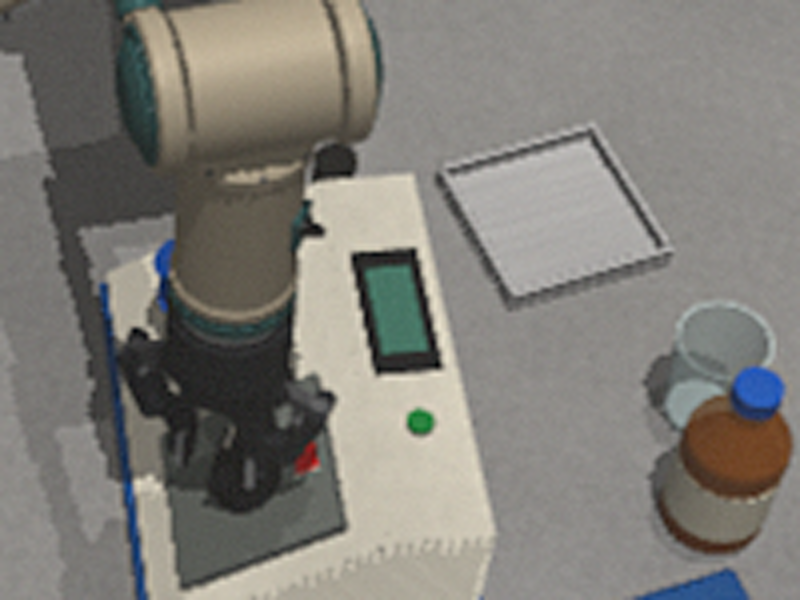

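{"method": "jog_arm", "body": {
  "plan": [
    [[0,0,0,0,0.35],[0,0,0,0,0.3],[0,0,0,0,0.25]]
  ],
  "newtons": 20
}}

```text
t: 6.0
position: [0.6226, 0.0075, 0.1262]
ee_rot: [0.664, -0.658, 0.249, -0.253]
wrist_force: [5.7, 7.8, -0.7]
gripper_width: 0.0214
```

{"method": "jog_arm", "body": {
  "plan": [
    [[0,0,0,0,0.15],[0,0,0,0,0.15],[0,0,0,0,0.15]]
  ]
}}

```text
t: 6.38
position: [0.6233, 0.0082, 0.1265]
ee_rot: [0.664, -0.658, 0.249, -0.253]
wrist_force: [5.3, 10.1, -0.9]
gripper_width: 0.018
```

{"method": "jog_arm", "body": {
  "plan": [
    [[0,0,5,0,0.15],[0,0,0,0.1,0.15],[0,0,0,0.12,0.15],[0,0,0,0.12,0.15],[0,0,0,0.12,0.15]]
  ]
}}

```text
t: 7.0
position: [0.6226, 0.0067, 0.1269]
ee_rot: [-0.585, 0.587, -0.395, 0.396]
wrist_force: [-3.1, -4.0, 8.3]
gripper_width: 0.0159
```

```bash
python3 snap.py k3 scene top
```

```text
7.0 [0.6226 0.0067 0.1269] jaw 22.0 0.01585158965007063 [-3.1 -4.   8.3] [-0.41  0.49  0.07]
```

View pics/top_k3.png

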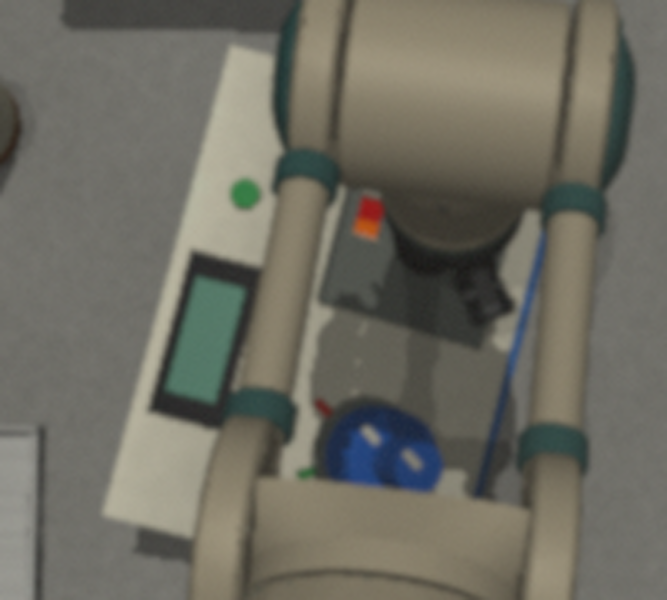

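Orange is entering the window (368,228). Continue from jaw 22° to −13° (0.61 rad).

{"method": "jog_arm", "body": {
  "plan": [
    [[0,0,0,0.12,0.15],[0,0,0,0.12,0.15],[0,0,0,0.12,0.15],[0,0,0,0.12,0.15],[0,0,0,0.1,0.15],[0,0,0,0,0.15],[0,0,0,0,0.15]]
  ]
}}

```text
t: 7.98
position: [0.6205, 0.0063, 0.1263]
ee_rot: [0.447, -0.452, 0.546, -0.546]
wrist_force: [-6.5, -4.7, 8.1]
gripper_width: 0.0133
```

```bash
python3 snap.py k4 scene top
```

```text
7.975 [0.6205 0.0063 0.1263] jaw -11.02 0.013292443455220593 [-6.5 -4.7  8.1] [-0.54  0.89 -0.04]
```

View pics/top_k4.png

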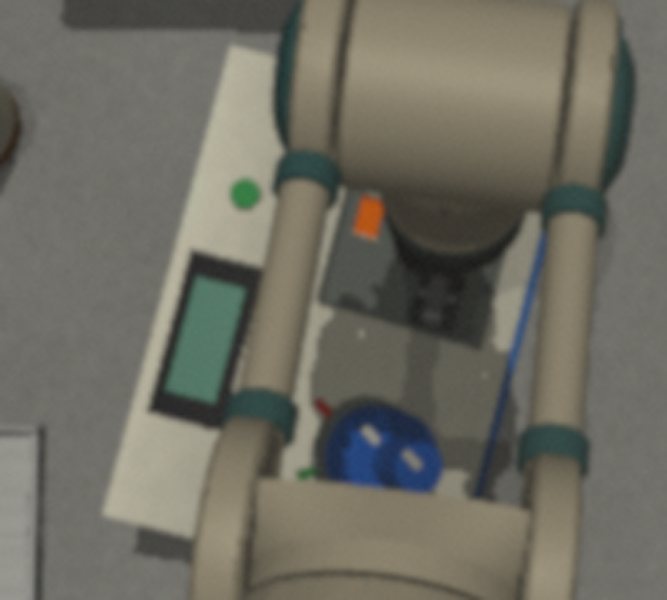

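View pics/scene_k4.png

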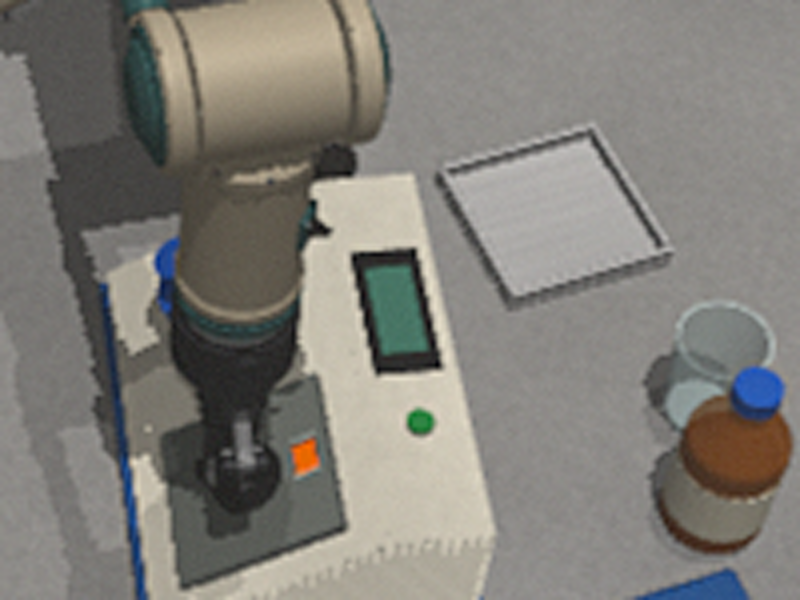

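{"method": "jog_arm", "body": {
  "plan": [
    [[1.5,-2,-2.5,0,0.15],[0,0,0,0,0.25],[0,0,0,0,0.4],[0,0,0,0,0.45],[0,-20,0,0,0.45],[0,-40,0,0,0.45],[0,-50,0,0,0.5]]
  ]
}}

```text
t: 8.95
position: [0.6195, 0.0075, 0.2374]
ee_rot: [0.449, -0.45, 0.546, -0.545]
wrist_force: [0.9, 0.4, 0.2]
gripper_width: 0.0424
```

```bash
python3 snap.py k5 scene top; python3 - <<'E'
from h import *
from workcell import manip
s=manip.observe()
for a in(.058,.06): 
  t=neck+(.008+a)*Z; t[2]+=.006; print(t,to_tool(s,t))
E
```

```text
8.95 [0.6195 0.0075 0.2374] jaw -11.04 0.04241554921125379 [0.9 0.4 0.2] [ 0.   -0.02 -0.04]
[0.48048124 0.02756795 0.13955768] [   7.48347082  102.4899185  -145.43964467]
[0.4802534  0.02659426 0.14128973] [   8.48081874  100.75641246 -145.45558028]
```

View pics/scene_k5.png

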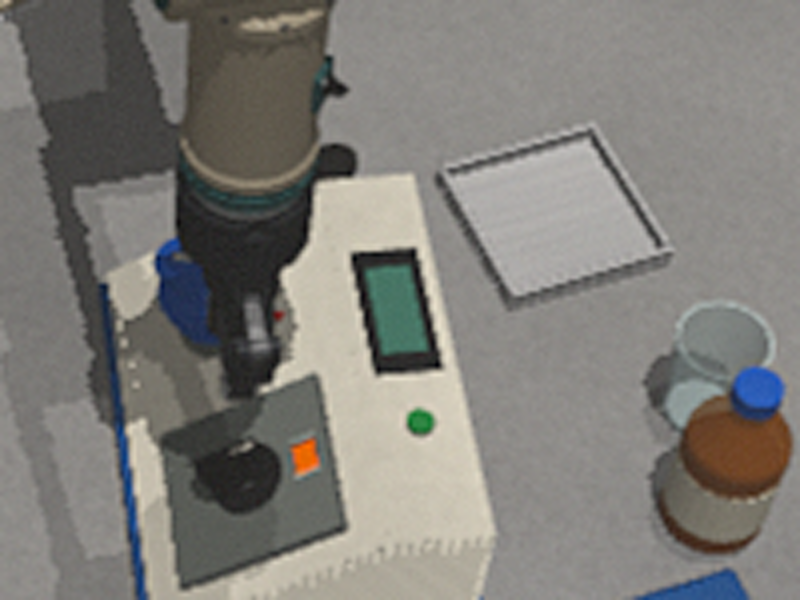

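{"method": "jog_arm", "body": {
  "plan": [
    [[3,0,-36,0,0.6],[3,0,-37,0,0.6],[3,0,-37,0,0.6],[2.5,0,-36,0,0.6],[0,0,0,0.16,0.6],[0,0,0,0.17,0.6],[0,0,0,0.17,0.6],[0,0,0,0.165,0.6],[0,25,0,0,0.6],[0,25,0,0,0.6],[0,15,0,0,0.6],[0,0,0,0,0.6]]
  ]
}}

```text
t: 10.55
position: [0.4735, 0.0242, 0.171]
ee_rot: [0.246, -0.248, 0.663, -0.662]
wrist_force: [-0.6, 0.5, -0.2]
gripper_width: 0.051
```

```bash
python3 snap.py c1 scene top; python3 - <<'E'
from h import *
from workcell import manip
s=manip.observe()
t=neck+.074*Z; t[2]+=.006; print(t,to_tool(s,t))
E
```

```text
10.55 [0.4735 0.0242 0.171 ] jaw -49.15 0.05103113245172586 [-0.6  0.5 -0.2] [-0.08 -0.02 -0.02]
[0.47956988 0.02367316 0.14648588] [-3.32381638 26.05198411  3.36016092]
```

View pics/scene_c1.png

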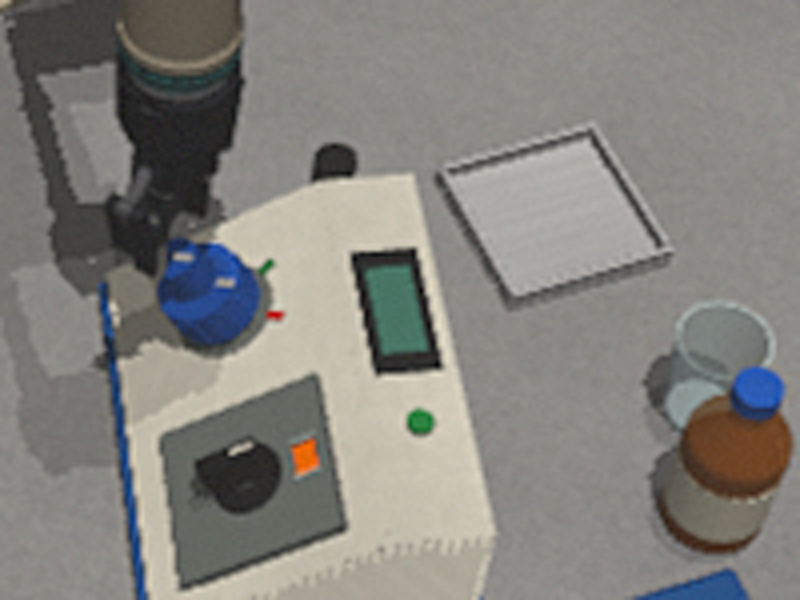

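View pics/top_c1.png

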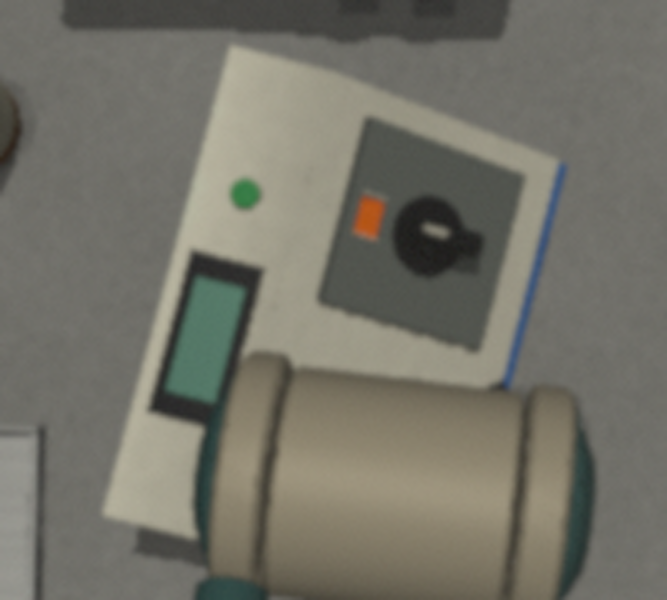

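{"method": "jog_arm", "body": {
  "plan": [
    [[-6.5,0,2.5,0,0.6],[0,8,0,0,0.6],[0,8,0,0,0.6],[0,4,0,0,0.6],[0,0,0,0,0.6]]
  ]
}}

```text
t: 11.28
position: [0.4808, 0.0264, 0.1517]
ee_rot: [0.246, -0.247, 0.663, -0.663]
wrist_force: [0.5, 0.7, 0.4]
gripper_width: 0.0513
```

{"method": "jog_arm", "body": {
  "plan": [
    [[0,3,0,0,0.6],[0,3,0,0,0.6],[0,0,0,0,0.6]]
  ]
}}

```text
t: 11.65
position: [0.481, 0.0263, 0.1461]
ee_rot: [0.247, -0.247, 0.663, -0.663]
wrist_force: [-1.1, -0.1, 0.3]
gripper_width: 0.0513
```

{"method": "jog_arm", "body": {
  "plan": [
    [[0,0,0,0,0.4],[0,0,0,0,0.3],[0,0,0,0,0.3],[0,0,0,0,0.3]]
  ],
  "newtons": 30
}}

```text
t: 12.15
position: [0.4807, 0.0267, 0.1464]
ee_rot: [0.246, -0.247, 0.663, -0.662]
wrist_force: [-3.6, 2.2, 4.7]
gripper_width: 0.0347
```

```bash
python3 snap.py c2 scene
```

```text
12.15 [0.4807 0.0267 0.1464] jaw -49.16 0.03471457281594105 [-3.6  2.2  4.7] [0.6  0.66 0.02]
```

View pics/scene_c2.png

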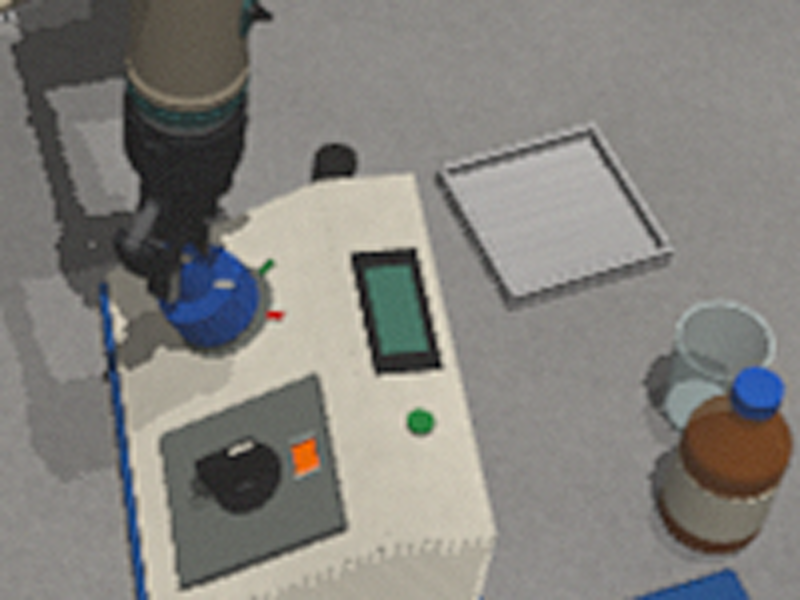

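{"method": "jog_arm", "body": {
  "plan": [
    [[0,0,0,0,0.25],[0,0,0,0,0.25],[-1.2,2.6,-0.9,0,0.25],[-1.2,2.6,-0.9,0,0.25],[-1.2,2.6,-0.9,0,0.25],[0,0,0,0,0.25]]
  ],
  "newtons": 80
}}

```text
t: 12.95
position: [0.4817, 0.0303, 0.14]
ee_rot: [-0.247, 0.247, -0.662, 0.663]
wrist_force: [-5.8, -0.2, 16.4]
gripper_width: 0.0316
```

```bash
python3 snap.py c3; python3 - <<'E'
from h import *
from workcell import manip
s=manip.observe(); F=s['wrist_force']; d=s['position']-[0.4807,0.0267,0.1464]
print("F neck",F@X,F@Y,F@Z,"d",d@X*1e3,d@Y*1e3,d@Z*1e3)
E
```

```text
12.95 [0.4817 0.0303 0.14  ] jaw -49.11 0.03160795052194303 [-5.8 -0.2 16.4] [0.38 1.23 0.17]
F neck 6.850537738625739 5.614356706001209 14.954398205563464 d -0.0044377868574549915 -0.17040584912662718 -7.4357534180016644
```

{"method": "jog_arm", "body": {
  "plan": [
    [[-0.8,1.8,-0.6,0,0.25],[0,0,0,-0.1,0.25],[0,0,0,-0.1,0.25],[0,0,0,-0.1,0.25],[0,0,0,-0.1,0.25]]
  ]
}}

```text
t: 13.58
position: [0.4854, 0.0304, 0.1404]
ee_rot: [-0.376, 0.372, -0.598, 0.602]
wrist_force: [-2.1, 0.1, 16.5]
gripper_width: 0.0307
```

```bash
cat > st.py <<'E'
from h import *
from workcell import manip
s=manip.observe(); F=s['wrist_force']; d=s['position']-[0.4807,0.0267,0.1464]
print("F neck",F@X,F@Y,F@Z,"d",d@X*1e3,d@Y*1e3,d@Z*1e3)
M=rot(s["ee_rot"]); print("-Z in tool",M.T@-Z,"Xh",M.T@np.array([X[0],X[1],0])/.866,"jaw",toolinfo(s)[1])
E
python3 snap.py c4 scene; python3 st.py
```

```text
13.575 [0.4854 0.0304 0.1404] jaw -26.08 0.030662652210257962 [-2.1  0.1 16.5] [ 0.37  0.28 -0.11]
F neck 6.897615202883708 3.2114891652261104 15.100314035346159 d 0.9841073273913429 -3.7314067005540448 -7.871338013163597
-Z in tool [-0.48617712  0.86587574 -0.11786013] Xh [-9.75307630e-01 -2.34117818e-04 -2.20983355e-01] jaw -25.936886212242428
```

View pics/scene_c4.png

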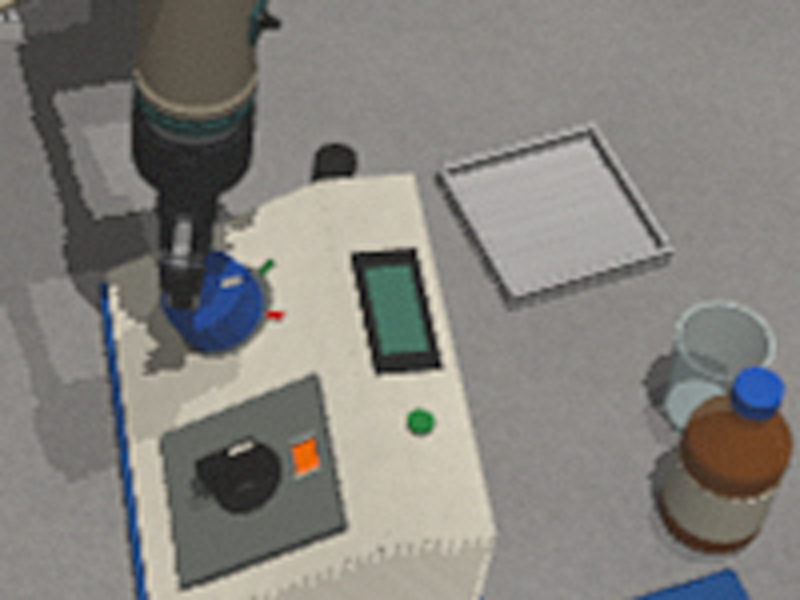

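{"method": "jog_arm", "body": {
  "plan": [
    [[0,0,0,-0.11,0.25],[0,0,0,-0.11,0.25],[0,0,0,-0.11,0.25],[0,0,0,-0.11,0.25],[0,0,0,-0.11,0.25]]
  ]
}}

```text
t: 14.25
position: [0.488, 0.0323, 0.1406]
ee_rot: [0.526, -0.518, 0.474, -0.48]
wrist_force: [-1.4, 4.0, 21.0]
gripper_width: 0.0297
```

```bash
python3 snap.py c5 scene; python3 st.py
```

```text
14.25 [0.488  0.0323 0.1406] jaw 5.15 0.029667855653577904 [-1.4  4.  21. ] [ 0.82 -0.91 -1.62]
F neck 12.912079017133824 2.9460403782365403 14.360927410675762 d 3.392658460631401 -5.985950726877444 -8.53074950952484
-Z in tool [-0.47357848  0.86864347  0.14554021] Xh [-0.94848123  0.00542878  0.31687941] jaw 5.305869899562913
```

View pics/scene_c5.png

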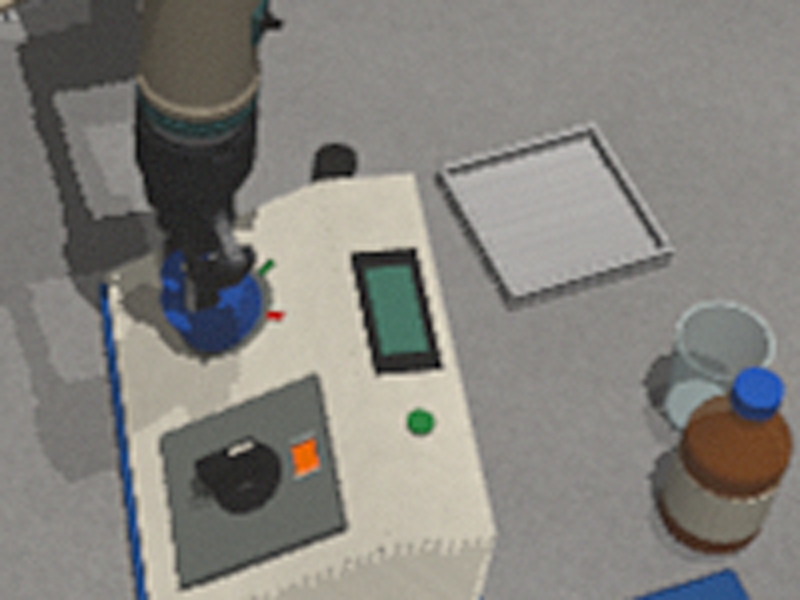

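{"method": "jog_arm", "body": {
  "plan": [
    [[-2.5,0,0.8,0,0.25],[-1.5,0,0.5,-0.05,0.25],[0,0,0,-0.1,0.25]]
  ]
}}

```text
t: 14.68
position: [0.4882, 0.0343, 0.141]
ee_rot: [0.558, -0.554, 0.432, -0.441]
wrist_force: [-5.1, -2.6, 25.2]
gripper_width: 0.0296
```

```bash
python3 snap.py c6 scene; python3 st.py
```

```text
14.675 [0.4882 0.0343 0.141 ] jaw 13.75 0.029598544396955404 [-5.1 -2.6 25.2] [-0.34 -0.62 -2.04]
F neck 9.867682628206419 4.637216310177396 22.568057742884463 d 5.451065663384812 -5.678729607608573 -9.168247131158772
-Z in tool [-0.44965333  0.86648204  0.21684269] Xh [-0.89027539  0.00107403  0.45548572] jaw 13.9276499271533
```

View pics/scene_c6.png

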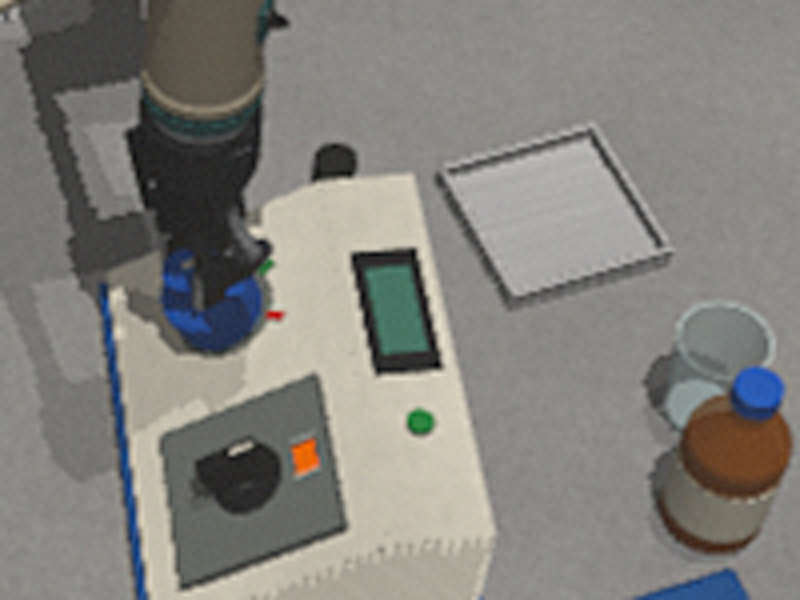

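{"method": "jog_arm", "body": {
  "plan": [
    [[-1,0,0.5,-0.1,0.25],[0,0,0,-0.1,0.25],[0,0,0,-0.05,0.25],[0,0,0,0,0.25]]
  ]
}}

```text
t: 15.22
position: [0.4917, 0.0333, 0.1437]
ee_rot: [0.608, -0.605, 0.355, -0.371]
wrist_force: [-2.6, -9.2, 33.9]
gripper_width: 0.0294
```

```bash
python3 snap.py c7 scene; python3 st.py
```

```text
15.225 [0.4917 0.0333 0.1437] jaw 28.22 0.029440518417169187 [-2.6 -9.2 33.9] [-1.01 -0.26 -0.36]
F neck 9.549204463424784 -0.3492996291416297 34.544171439155676 d 6.412818502802128 -9.243285507079769 -6.759793090215686
-Z in tool [-0.389351    0.86457603  0.31766978] Xh [-0.75037687 -0.00247627  0.66104999] jaw 28.214073411073507
```

View pics/scene_c7.png

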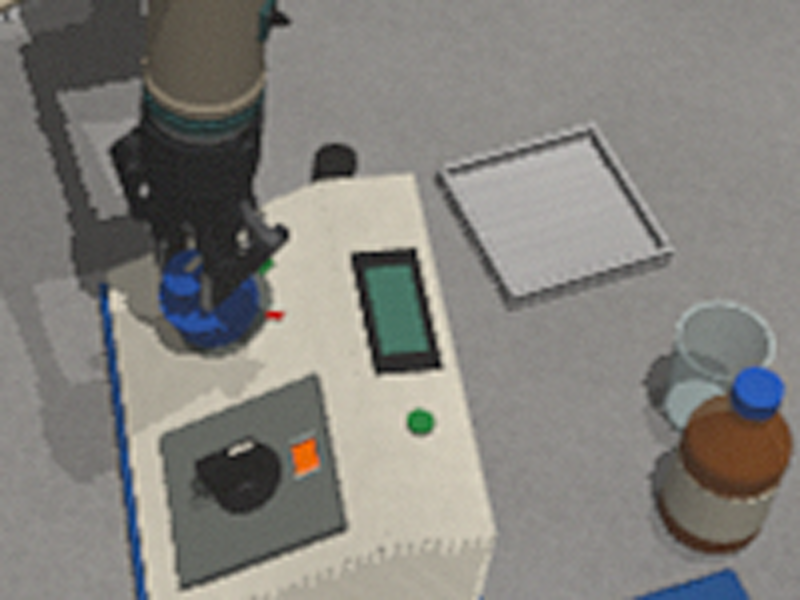

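{"method": "jog_arm", "body": {
  "plan": [
    [[1.2,-2.6,-1,0,0.25],[1.2,-2.6,-1,0,0.25],[1.2,-2.6,-1,0,0.25],[1.2,-2.6,-1,0,0.25],[0,0,0,0,0.25]]
  ]
}}

```text
t: 15.9
position: [0.4905, 0.0308, 0.1498]
ee_rot: [0.61, -0.603, 0.358, -0.369]
wrist_force: [8.6, 2.5, 3.7]
gripper_width: 0.0296
```

```bash
python3 snap.py c8 scene; python3 st.py
```

```text
15.9 [0.4905 0.0308 0.1498] jaw 28.09 0.02955731071026434 [8.6 2.5 3.7] [ 0.71 -1.63 -0.13]
F neck 6.441127857040572 -6.947570981353622 1.3041441832631109 d 7.04032852360269 -8.568128834664703 -0.17371106805575678
-Z in tool [-0.38328911  0.86817299  0.31522233] Xh [-0.75175426  0.00460187  0.65947178] jaw 28.095176319994813
```

View pics/scene_c8.png

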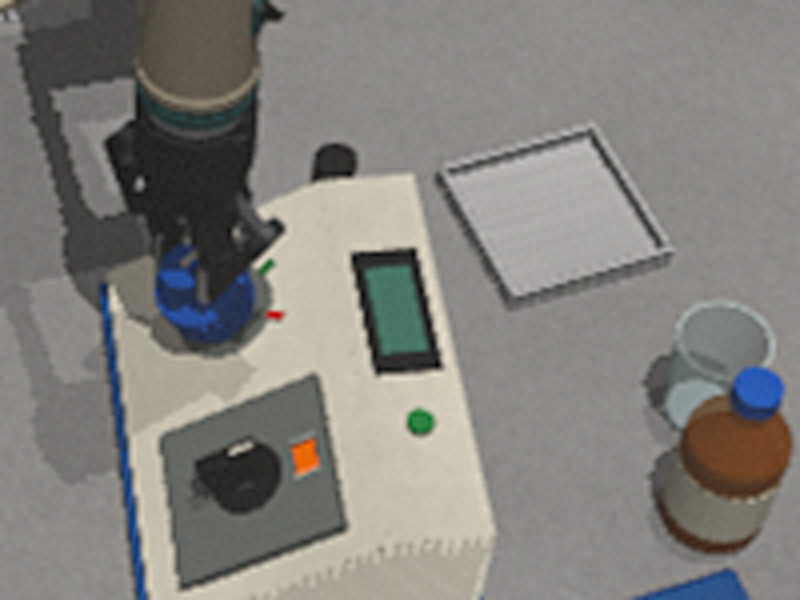

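{"method": "jog_arm", "body": {
  "plan": [
    [[1.2,-2.6,-1,0,0.25],[1.2,-2.6,-1,0,0.25],[1.2,-2.6,-1,0,0.25],[0,0,0,0,0.25]]
  ]
}}

```text
t: 16.45
position: [0.4891, 0.0269, 0.157]
ee_rot: [0.61, -0.602, 0.359, -0.369]
wrist_force: [7.6, 4.8, 1.4]
gripper_width: 0.0295
```

```bash
python3 snap.py c9 scene; python3 st.py
```

```text
16.45 [0.4891 0.0269 0.157 ] jaw 28.06 0.02949770848050949 [7.6 4.8 1.4] [ 1.05 -1.77 -0.18]
F neck 6.081484406830767 -7.287224830786373 -2.962524998357872 d 7.130132843145505 -8.175963377468394 8.135563774042492
-Z in tool [-0.38188607  0.86881798  0.31514814] Xh [-0.75212421  0.00586284  0.65903981] jaw 28.062116852953547
```

View pics/scene_c9.png

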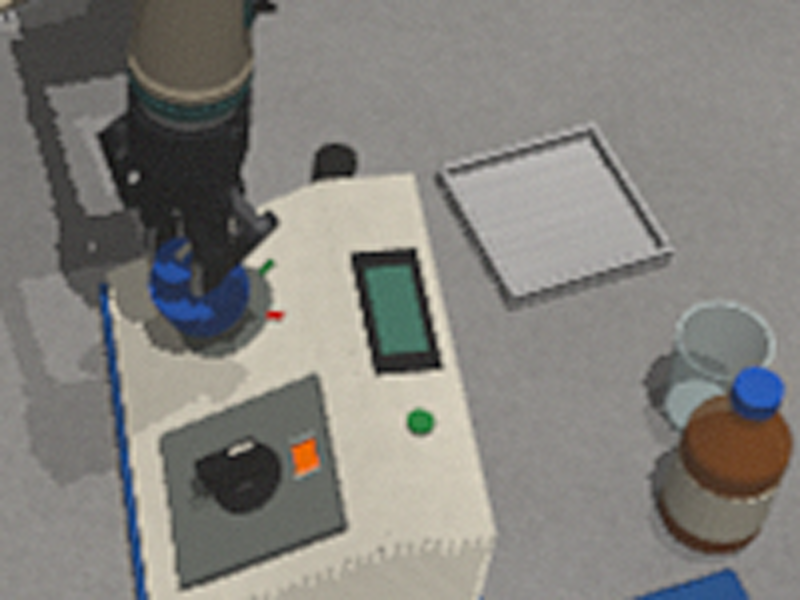

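{"method": "jog_arm", "body": {
  "plan": [
    [[0.2,0,3,0,0.25],[3.5,-7.8,-2.8,0,0.25],[3.5,-7.8,-2.8,0,0.25],[3.5,-7.8,-2.8,0,0.25],[0,0,0,0,0.25]]
  ]
}}

```text
t: 17.12
position: [0.4809, 0.0135, 0.1784]
ee_rot: [-0.606, 0.607, -0.363, 0.363]
wrist_force: [-0.8, -0.3, -1.3]
gripper_width: 0.0298
```

```bash
python3 snap.py c10 scene; python3 st.py
```

```text
17.125 [0.4809 0.0135 0.1784] jaw 28.18 0.029758152335499808 [-0.8 -0.3 -1.3] [ 0.   -0.01  0.  ]
F neck -0.3563852131202544 -0.5292250730621513 -0.47235652964836433 d 4.812177176419187 -2.7703832615749793 33.722434403004044
-Z in tool [-0.37508169  0.86533349  0.33243297] Xh [-0.75069245 -0.00137872  0.66069479] jaw 28.181551491915346
```

View pics/scene_c10.png

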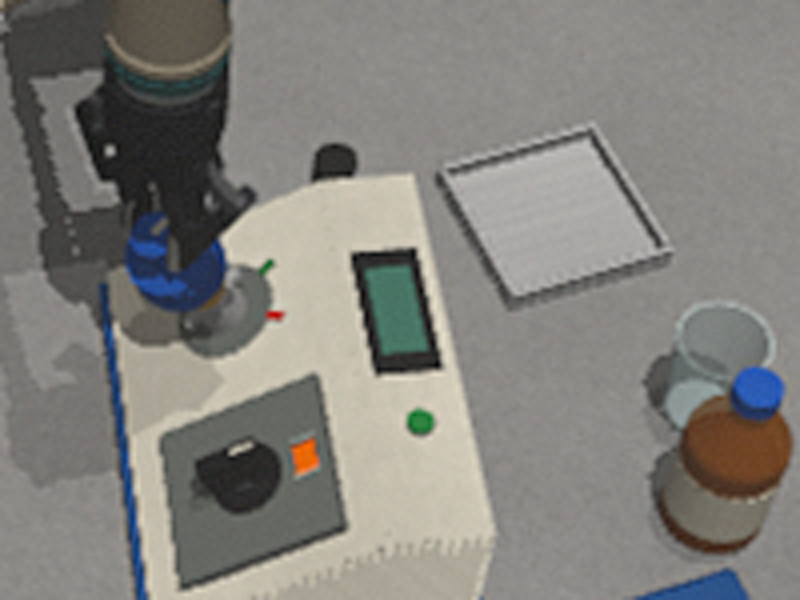

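{"method": "jog_arm", "body": {
  "plan": [
    [[3.5,-7.8,-2.8,0,0.25],[3.5,-7.8,-2.8,0,0.25],[3.5,-7.8,-2.8,0,0.25],[0,-40,0,0,0.25],[0,-40,0,0,0.25],[0,0,0,0,0.25]]
  ]
}}

```text
t: 17.92
position: [0.4811, 0.0005, 0.2853]
ee_rot: [0.608, -0.606, 0.361, -0.366]
wrist_force: [-0.6, 0.7, -1.3]
gripper_width: 0.0299
```

```bash
python3 - <<'E'
from h import *
from scipy.optimize import minimize
from workcell import manip
s=manip.observe(); print(s['t'],s['position'])
for n in("scene","top"):
    c=pickle.load(open(f"{n}0.pkl","rb")); W=cloud(c)
    v=W[...,2]; m=(v>.010)&(v<.026)&(W[...,0]>.34)&(W[...,0]<.53)&(W[...,1]>.24)&(W[...,1]<.44)
    P=W[m]; print(n,len(P),cv2.minAreaRect((P[:,:2]*1000).astype(np.float32)),P[:,:2].min(0),P[:,:2].max(0))
    # colour dark rim? floor
c=manip.read_camera("scene"); cv2.imwrite("pics/full1.png",c["frame"])
c=pickle.load(open("top0.pkl","rb"));cv2.imwrite("pics/tray.png",cv2.resize(c["frame"][240:335,115:235],None,fx=5,fy=5,interpolation=cv2.INTER_CUBIC))
E
```

```text
17.925 [0.4810635  0.00051961 0.28531965]
scene 455 ((437.873046875, 340.50042724609375), (139.21646118164062, 136.25946044921875), 0.06774961203336716) [0.36826257 0.27241571] [0.50752772 0.40868985]
top 630 ((437.0943298339844, 339.2232360839844), (128.49705505371094, 131.57366943359375), 0.8980743288993835) [0.37193042 0.27352245] [0.50231895 0.40582662]
```

View pics/full1.png

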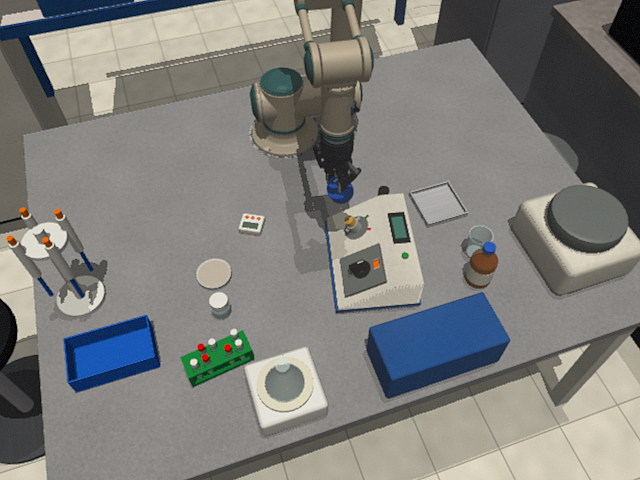

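View pics/tray.png

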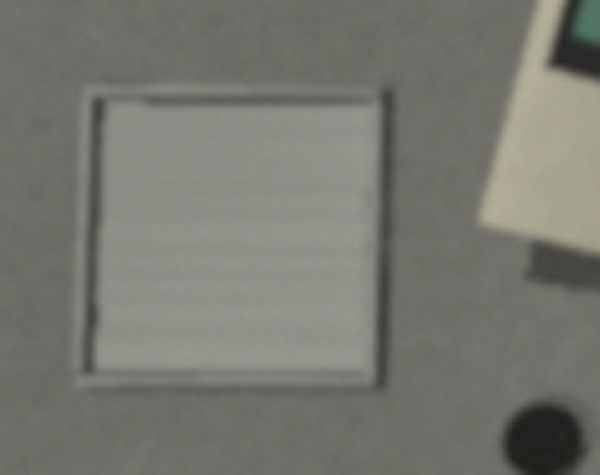

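{"method": "jog_arm", "body": {
  "plan": [
    [[-36.5,0,13.5,0,0.25],[-36.5,0,13.5,0,0.25],[-36.5,0,13.5,0,0.25],[-36.5,0,13.5,0,0.25],[-36.5,0,13.5,0,0.25],[-36.5,0,13.5,0,0.25],[-36.5,0,13.5,0,0.25],[-36.5,0,13.5,0,0.25],[0,40,0,0,0.25],[0,40,0,0,0.25],[0,0,0,0,0.25]]
  ]
}}

```text
t: 19.35
position: [0.4333, 0.3078, 0.1975]
ee_rot: [-0.603, 0.61, -0.365, 0.361]
wrist_force: [-0.6, -0.5, -1.5]
gripper_width: 0.0298
```

```bash
sed -i 's/scene=(300,150,500,300)/scene=(380,120,520,240)/; s/top=(180,130,380,310)/top=(90,220,250,350)/' snap.py; python3 snap.py d1 scene top
```

```text
19.35 [0.4333 0.3078 0.1975] jaw 28.21 0.02983930074872011 [-0.6 -0.5 -1.5] [-0.02  0.03 -0.06]
```

View pics/scene_d1.png

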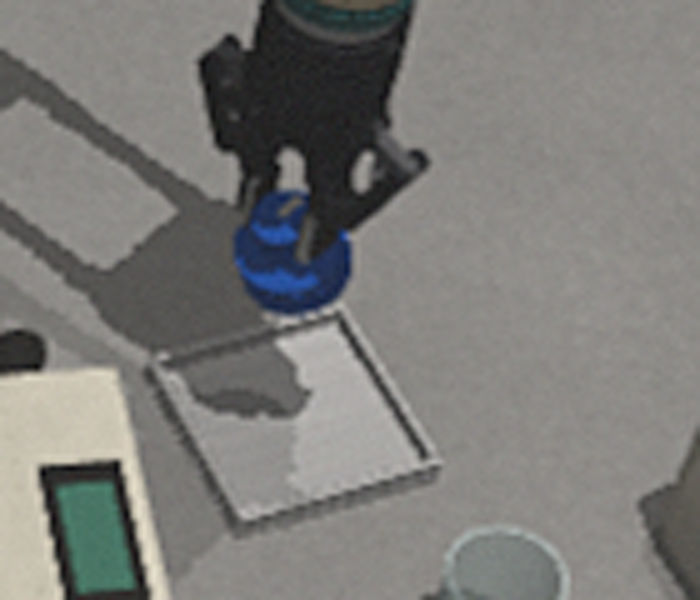

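View pics/top_d1.png

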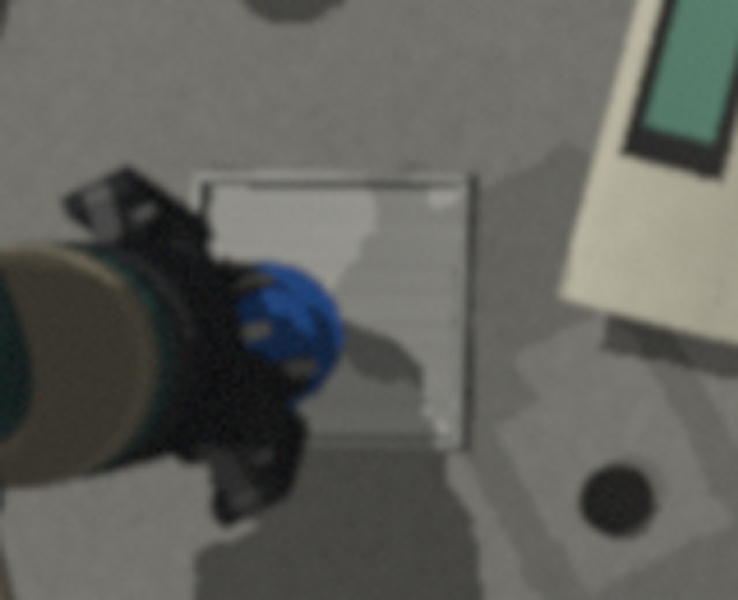

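```bash
cat > fitcap.py <<'E'
import sys
from h import *
from scipy.optimize import least_squares
from workcell import manip
def sdcap(q,r,h0,h1):
    d=np.c_[np.hypot(q[:,0],q[:,1])-r, abs(q[:,2]-(h0+h1)/2)-(h1-h0)/2]
    return np.minimum(d.max(1),0)+np.hypot(*np.maximum(d,0).T)
def fit(n,guess):
    Ps=[]
    for cam in("scene","top"):
        c=pickle.load(open(f"{cam}_{n}.pkl","rb")); W=cloud(c).reshape(-1,3)
        h=cv2.cvtColor(c["frame"],cv2.COLOR_BGR2HSV).reshape(-1,3)
        m=(h[:,0]>100)&(h[:,0]<130)&(h[:,1]>120)&np.isfinite(W).all(1)&(np.linalg.norm(W-guess,axis=1)<.09)
        Ps.append(W[m]); print(cam,m.sum())
    P=np.r_[Ps[0],Ps[1]]
    def f(p):
        a=np.array([p[3],p[4],1]);a/=np.linalg.norm(a)
        b=np.cross(a,[1,0,0]);b/=np.linalg.norm(b);cc=np.cross(a,b)
        q=(P-p[:3]);q=np.c_[q@b,q@cc,q@a]
        return np.minimum(sdcap(q,.0315,0,.034),sdcap(q,.016,.034,.066))
    best=None
    for t in((0,0),(0,-.5),(.2,-.2),(-.3,-.2),(.3,.3)):
        r=least_squares(f,np.r_[guess-[0,0,.035],t],loss="soft_l1",f_scale=.003,x_scale=[.01,.01,.01,.2,.2])
        if best is None or r.cost<best.cost:best=r
    p=best.x;a=np.array([p[3],p[4],1]);a/=np.linalg.norm(a)
    print("rim",p[:3].round(4),"axis",a.round(3),"tilt",np.degrees(np.arccos(a[2])),"rms",np.sqrt((best.fun**2).mean()), "low edge z",p[2]-.0315*np.hypot(a[0],a[1]))
    s=manip.observe();print("TCP",s['position'].round(4),"rim-TCP",(p[:3]-s['position']).round(4))
if __name__=="__main__": fit(sys.argv[1],np.array(list(map(float,sys.argv[2:5]))))
E
python3 fitcap.py d1 .433 .32 .165
```

```text
scene 321
top 314
rim [0.4248 0.329  0.1373] axis [ 0.187 -0.396  0.899] tilt 25.985262724034833 rms 0.004859459444403574 low edge z 0.1235413882174782
TCP [0.4365 0.3092 0.2016] rim-TCP [-0.0117  0.0197 -0.0642]
```

{"method": "jog_arm", "body": {
  "plan": [
    [[0,0,15,0,0.25],[0,35,0,0,0.25],[0,35,0,0,0.25],[0,25,0,0,0.25],[0,8,0,0,0.25],[0,0,0,0,0.25]]
  ]
}}

```text
t: 20.2
position: [0.4509, 0.317, 0.0994]
ee_rot: [0.607, -0.606, 0.363, -0.364]
wrist_force: [0.4, 1.0, -0.3]
gripper_width: 0.0292
```

```bash
python3 snap.py d2 scene top; python3 fitcap.py d2 .445 .31 .06
```

```text
20.2 [0.4509 0.317  0.0994] jaw 28.18 0.029230668906081086 [ 0.4  1.  -0.3] [-0.05 -0.02  0.02]
scene 278
top 235
rim [0.4424 0.3382 0.038 ] axis [ 0.184 -0.4    0.898] tilt 26.10088750036469 rms 0.005109633978498657 low edge z 0.024135913240030997
TCP [0.451  0.3171 0.1001] rim-TCP [-0.0086  0.0211 -0.0621]
```

View pics/scene_d2.png

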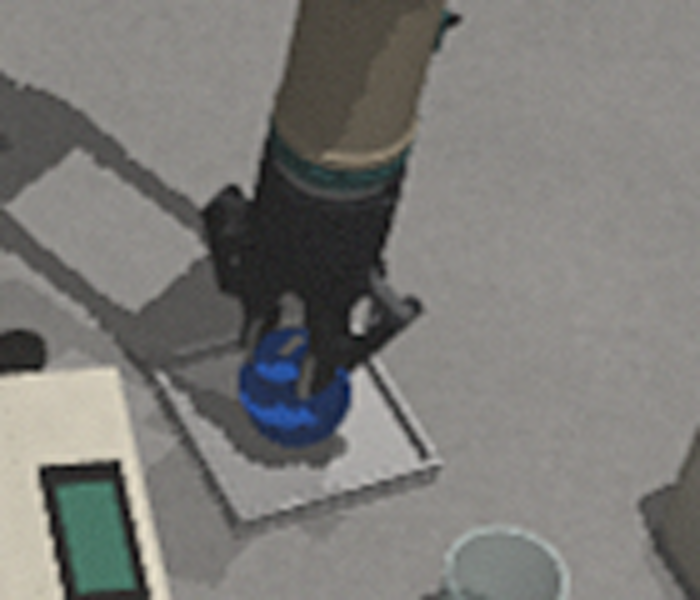

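{"method": "jog_arm", "body": {
  "plan": [
    [[0,8,0,0,0.25],[0,6,0,0,0.25],[0,3,0,0,0.25],[0,0,0,0,0.25]]
  ]
}}

```text
t: 20.8
position: [0.4495, 0.3164, 0.0813]
ee_rot: [-0.606, 0.607, -0.363, 0.363]
wrist_force: [0.3, -0.4, -0.5]
gripper_width: 0.0293
```

{"method": "jog_arm", "body": {
  "plan": [
    [[0,2,0,0,0.25],[0,2,0,0,0.25],[0,0,0,0,0.25]]
  ]
}}

```text
t: 21.18
position: [0.45, 0.3167, 0.0799]
ee_rot: [0.607, -0.606, 0.363, -0.363]
wrist_force: [-2.9, -2.2, 14.3]
gripper_width: 0.0298
```

{"method": "jog_arm", "body": {
  "plan": [
    [[0,0,0,0,0.25],[-3,0,0,0,0.25],[-3,0.5,0,0,0.25],[-3,0.6,0,0,0.25],[-3,0.7,0,0,0.25]]
  ],
  "newtons": 20
}}

```text
t: 21.8
position: [0.446, 0.3252, 0.0784]
ee_rot: [-0.607, 0.607, -0.36, 0.365]
wrist_force: [-2.0, -5.9, 16.5]
gripper_width: 0.0297
```

```bash
python3 snap.py d3 scene top; python3 fitcap.py d3 .445 .32 .04
```

```text
21.8 [0.446  0.3252 0.0784] jaw 28.31 0.029721776701663566 [-2.  -5.9 16.5] [-1.33  0.29 -0.05]
scene 264
top 270
rim [0.4373 0.3424 0.0161] axis [ 0.172 -0.353  0.919] tilt 23.15019110128957 rms 0.004632705294804626 low edge z 0.0037223486897584694
TCP [0.4454 0.3261 0.0784] rim-TCP [-0.0081  0.0163 -0.0623]
```

View pics/scene_d3.png

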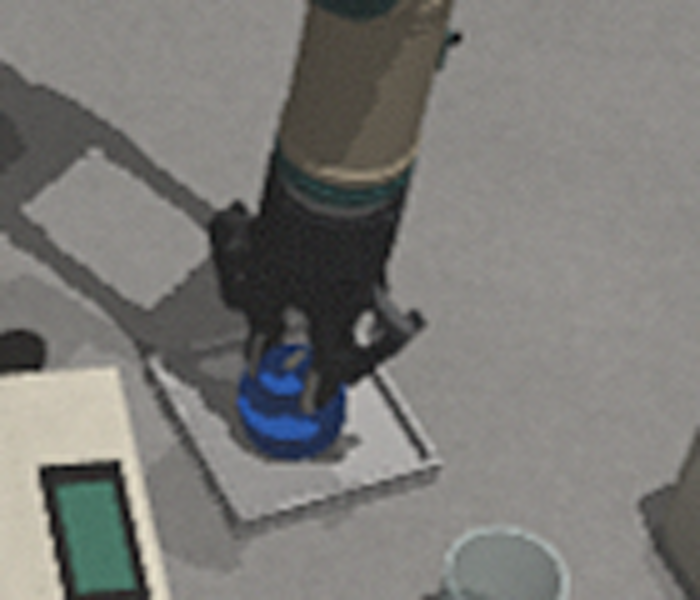

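{"method": "jog_arm", "body": {
  "plan": [
    [[-3,1,0,0,0.25],[-3,1,0,0,0.25],[-3,1,0,0,0.25],[-3,1,0,0,0.25]]
  ]
}}

```text
t: 22.4
position: [0.4411, 0.3371, 0.0756]
ee_rot: [0.608, -0.606, 0.36, -0.365]
wrist_force: [-0.5, -0.5, 17.9]
gripper_width: 0.0297
```

```bash
python3 snap.py d4 scene top; python3 fitcap.py d4 .44 .335 .04
```

```text
22.4 [0.4411 0.3371 0.0756] jaw 28.29 0.029726167361782234 [-0.5 -0.5 17.9] [-0.51 -0.23  0.01]
scene 301
top 359
rim [0.4366 0.3465 0.0117] axis [ 0.117 -0.219  0.969] tilt 14.378696835423744 rms 0.004073570941732617 low edge z 0.0039062104816725944
TCP [0.4412 0.3381 0.0754] rim-TCP [-0.0045  0.0084 -0.0637]
```

Works: tilt 14°. Continue about 14 mm more.

{"method": "jog_arm", "body": {
  "plan": [
    [[-3,0.8,0,0,0.25],[-3,0.8,0,0,0.25],[-3,0.8,0,0,0.25],[-3,0.8,0,0,0.25]]
  ]
}}

```text
t: 23.0
position: [0.4365, 0.3482, 0.0715]
ee_rot: [0.609, -0.605, 0.36, -0.365]
wrist_force: [4.2, -5.9, 12.2]
gripper_width: 0.0296
```

```bash
python3 snap.py d5 scene top; python3 fitcap.py d5 .435 .345 .04
```

```text
23.0 [0.4365 0.3482 0.0715] jaw 28.32 0.02960614326620157 [ 4.2 -5.9 12.2] [-1.76 -1.07  0.04]
scene 340
top 440
rim [0.4357 0.3497 0.0081] axis [ 0.068 -0.109  0.992] tilt 7.357580329056723 rms 0.0042349202060256936 low edge z 0.00406435068143646
TCP [0.4365 0.3481 0.0716] rim-TCP [-0.0008  0.0017 -0.0635]
```

{"method": "jog_arm", "body": {
  "plan": [
    [[-2,0.5,0,0,0.25],[-1,0,0,0,0.25],[0,0,0,0,0.4],[0,0,0,0,0.5],[0,0,0,0,0.6],[0,0,0,0,0.6]]
  ]
}}

```text
t: 23.85
position: [0.4309, 0.3508, 0.0678]
ee_rot: [-0.606, 0.607, -0.363, 0.363]
wrist_force: [0.3, 1.3, 0.7]
gripper_width: 0.0514
```

```bash
python3 snap.py d6 scene top; python3 fitcap.py d6 .435 .345 .04
```

```text
23.85 [0.4309 0.3508 0.0678] jaw 28.2 0.05139049439198081 [0.3 1.3 0.7] [-0.03  0.03 -0.  ]
scene 360
top 510
rim [0.4333 0.3519 0.0047] axis [ 0.017 -0.005  1.   ] tilt 1.0261237852772844 rms 0.004964761128762371 low edge z 0.004133647663714396
TCP [0.4311 0.3508 0.0679] rim-TCP [ 0.0022  0.0011 -0.0632]
```

View pics/scene_d6.png

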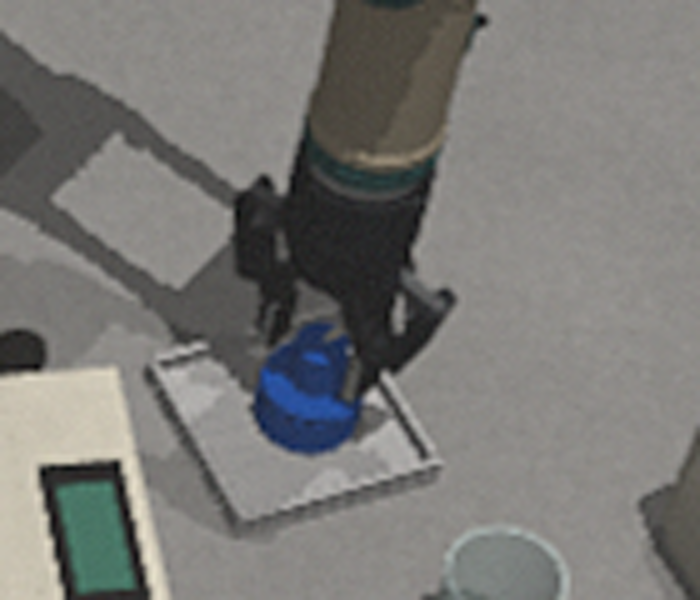

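Upright, 12 mm from centre. Back straight up and check.

{"method": "jog_arm", "body": {
  "plan": [
    [[0,-15,0,0,0.6],[0,-30,0,0,0.6],[0,-45,0,0,0.6],[0,-45,0,0,0.6],[0,-45,0,0,0.6],[0,0,0,0,0.6],[0,0,0,0,0.6]]
  ]
}}

```text
t: 24.82
position: [0.4309, 0.3506, 0.2485]
ee_rot: [0.607, -0.607, 0.363, -0.363]
wrist_force: [-0.5, -0.0, 0.0]
gripper_width: 0.0511
```

```bash
python3 snap.py d7 scene top; python3 fitcap.py d7 .435 .345 .04; python3 - <<'E'
from h import *
c=pickle.load(open("scene_d7.pkl","rb"));cv2.imwrite("pics/full2.png",c["frame"])
cv2.imwrite("pics/win2.png",cv2.resize(c["frame"][230:310,320:420],None,fx=6,fy=6,interpolation=cv2.INTER_CUBIC))
E
```

```text
24.825 [0.4309 0.3506 0.2485] jaw 28.19 0.05109044242642539 [-0.5 -0.   0. ] [-0.03  0.01  0.02]
scene 400
top 638
rim [0.4335 0.352  0.0045] axis [ 0.009 -0.007  1.   ] tilt 0.6371887905018673 rms 0.0031917049374399226 low edge z 0.004143740456360647
TCP [0.4304 0.3504 0.247 ] rim-TCP [ 0.003   0.0016 -0.2425]
```

View pics/full2.png

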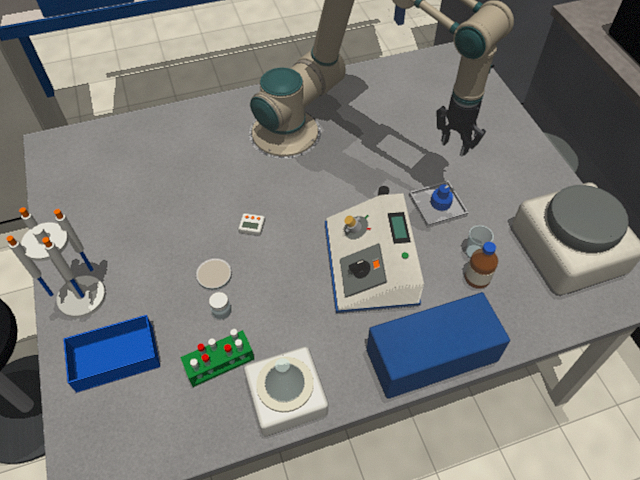

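View pics/win2.png

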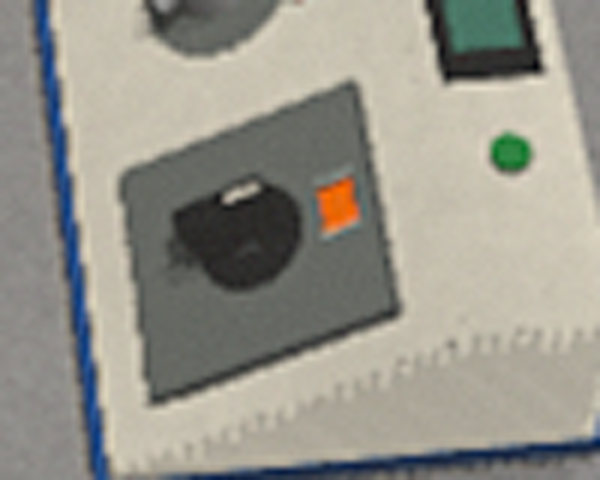

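The full view shows the cap standing upright in the tray at (443,197), the neck uncovered and the bystanders where they began. The close-up shows only orange in the window at (338,205), so I'm handing in.

```bash
python3 -c "
from workcell import manip
print(manip.sign_off())"
```

```text
the job is handed in; nothing more can be done
None
```

The job is done and handed in at about 25 s of the 54 s allowed; no verdict was reported.

- **Filter:** I gripped the black knob and turned it to orange. The window still showed only orange in the last picture.
- **Cap removal:** I pushed the blue cap down about 7–8 mm, with roughly 15 N along its axis. I then twisted it counter-clockwise and drew it off along the axis. Near the end of the twist the grip slipped in the fingers, with up to 2 N m at the wrist and 34 N of push. The cap still came free without resistance.
- **Placing:** The cap hung tilted about 26° in the fingers, so I set its low edge on the tray floor and pushed it upright in a light grip before letting go.
- **Last checks:**
  - The cap's tilt was about 0.6°.
  - Its rim was about 4.5 mm above the bench, as expected on the tray floor. I did not measure the floor's own height separately.
  - It stood about 13 mm from the tray's centre, and the fit had 3 mm rms scatter.
  - The gripper was clear with near-zero wrist force, and by eye the bystanders had not moved.

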